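# Centre an instrument bridge on the gauge stage

## Robot

A 6-joint arm with a two-finger parallel gripper is mounted at the origin on the work surface. World frame = base frame: x ahead of the robot, y to its left, z up, the work surface at z = 0. Lengths are in m, angles in rad, forces in N, time in s.
With the tool pointing down it reaches from about 0.35 to 0.85 m from the base axis. Payload 8.1 kg.
Tool frame: the origin (TCP) lies on the centre line of the jaws, within the pads' length; the fingertips stand 14 mm ahead of it and the grasp point (between the pads) lies 5 mm behind it; z points along the fingers, y is the direction in which the jaws open and shut (so a half turn about z gives the same grasp; the last joint's range is limited). The gripper opens to 93 mm and grips with 3 to 60 N. Pads are 15 mm wide; open, the fingers measure 128 mm over their backs; the gripper's body (75 mm by 188 mm) begins 65 mm behind the grasp point.
Start: joints at [-0.085, 0.13, 1.488, -0, 1.523, -0.085], TCP at [0.6, 0, 0.233] pointing down, gripper open.
Joint ranges: [-2.96, 2.96], [-0.89, 2.26], [0.02, 2.5], [-1.34, 4.48], [0, 2.73], [-2.66, 2.66]. Speed limits (rad/s): [2.39, 2.39, 2.79, 3.14, 3.14, 3.14].

## Interface

Orientations are given as [roll, pitch, yaw] about the fixed x, y, z axes, in that order (R = Rz(yaw) Ry(pitch) Rx(roll)).
In Python, from plant import ctrl, optics gives the robot as it stands. The module is installed in compiled form; this text tells all that it offers.
- The arm moves only by the tool servo_tool, never from a script. Its arguments are lists of equal length, an entry for each row: "travel": the shift along the world's x, y, z in m, a list of three; "turn": the turn, a rotation vector about the world's x, y, z in degrees, a list of three; "gripper": the gripper command: -1 is fully open, 1 is shut, values between are in proportion. In form: {"travel": [[dx, dy, dz], ...], "turn": [[rx, ry, rz], ...], "gripper": [gripper, ...]}. A call has 1 to 12 rows; each row is the pose to reach, as a shift and turn from the pose commanded when the call began; what a row does not reach only later rows make up. A row lasts 1/12 s, in which the tool goes at most 41.7 mm and 7.16 degrees, less where a joint would pass 70% of its speed; a pose out of reach is approached as far as the arm can. A call with a gripper value outside its range is refused whole. The fingers move at their own pace and stop on an object; "squeeze" is the grip in N (left out, the last holds). Time passes only in rows, so rows that repeat a pose let the fingers close. It gives the time, the measured TCP pose, the force and the opening at its end, in the units of the state.
- ctrl.observe(): the state, without advancing time (a new reading comes with each control period).
- optics.snapshot(name): name is "scene" or "side" or "wrist"; returns a dict with "color" (480x640x3 uint8, red, green, blue), "depth" (480x640 float32, m along the optical axis (not along the pixel's ray), 0 where there is no reading), "vfov" (degrees; the focal length in pixels is half the picture's height over the tangent of half this angle, whatever the lens; pixels are square), "cx", "cy" (the principal point, pixels), "pose" (4x4, takes a point from camera to world coordinates). Camera axes: x right, y up, looking along -z (the intrinsics and any distortion apply to the point x, -y, -z); pixel columns grow to the right and rows downward; lengths in m; the calibration is good to about 2 mm. A picture is of the moment at which its call begins.
- ctrl.job_done(): hands the job in, once; it reports no verdict.
The state is a dict: "t": time; "q": joint angles; "joint_vel": joint speeds; "tau": joint torques, N m; "tcp_pos": TCP position; "tool_rot": TCP orientation; "contact_force": force on the tool from outside, world axes, zero at the start; "moment": the same for the moment, N m; "opening": finger opening in m.
Only numpy, scipy, OpenCV 4.12 (cv2) and the standard library are available. Lean on these libraries where they do the work, as an engineer would, in place of code of your own. Each camera call takes 0.05 s, during which the arm holds its last target. There are 200 camera calls.

## Task

Pull the gauge's sliding carriage all the way out by its black handle post and gently set the small dark wooden instrument bridge (saddle side up, either way round) lengthwise on the carriage's narrow raised rail, in line with it and centred across its width and between the two end stops; do not drop it. Then push the carriage fully home under the dial so that the bridge ends up flat and still centred, and let go. Leave the other things on the bench where they are.

Things in the scene. Friction and masses are not known exactly. Their poses are not given: they have to be found in the camera images.
- bridge: Stringed-instrument bridge of dark wood, loose, about 50 g: 110 mm long (y) x 30 mm wide (x), end wings 9 mm thick, the middle 56 mm of its length 14 mm thick, with a thin white saddle strip and four white dots on top. Origin at the centre of its underside, z up. Lies flat on the bench, saddle up.
- gauge: Fixed grey gauge, place and yaw vary: base 200 mm (x) x 310 mm (y, -140 to +170) x 20 mm high; a portal across x at y = +65 to +115 mm (columns at x = +-85 mm, beam 100 to 130 mm high, dial on it to 183 mm, probe tip at 72 mm). Origin at the underside, on the bench; the carriage is pulled out towards its -y.
- carriage (a joint): Slide of the aluminium carriage in m: 0 = fully home (rail centre under the dial), 0.15 = all the way out (end stop of the slide). It moves along the gauge's -y as it grows and stays where it is left; about 2 N moves it.
- rail (a point): On the carriage: centre of the top face of the narrow dark steel rail, 46 mm above the bench, axes as the gauge's. Rail 24 mm wide (x), 128 mm long (y), 14 mm above the carriage plate (120 x 150 mm). At each end a dark steel stop (50 mm in x, 10 mm thick), inner face 64 mm from the centre, 10 mm above the rail top: a centred bridge has 9 mm to spare at each end.
- handle (a point): On the carriage: centre of the top of the upright black round handle post, 24 mm diameter, 58 mm tall above a small bracket, top 90 mm above the bench; it stands 110 mm from the rail centre towards the gauge's -y.
- blank: Bystander: plain flat fretboard blank of dark wood, 135 (y) x 34 (x) x 9 mm, no saddle; lies near the bridge and may be in either of two places. Origin at the centre of its underside.
- bottle: Bystander: white closed glue bottle, 44 mm diameter, 110 mm tall. Origin at its underside.
- tin: Bystander: flat round steel tin, 50 mm diameter, 22 mm high. Origin at its underside.
- jar: Bystander: glass jar with steel cap, 60 mm diameter, 70 mm tall. Origin at its underside.
- screwdriver: Bystander: screwdriver about 200 mm long, lying at the right.
- wrench: Bystander: wrench, 160 mm long, lying at the left.
- hammer: Bystander: hammer lying at the left.
- mug: Bystander: white mug, 76 mm diameter, 90 mm tall, at the left.
Not all that is in view belongs to the job. Leave any purple or red look-alike of the bridge alone.

How it is judged:
By the outcome, as a careful person would: the job done as asked, in the order asked, and still so for the second after the job is handed in, with the robot touching nothing.
It also fails if it takes over 67 s, if anything falls off the work surface, if the arm or the gripper's body presses on something with over 40 N, if the wrist force passes 120 N, or if a joint passes its speed limit or range.

## Working session

There is one attempt and no reset: what is moved stays moved. The work goes in short steps, Python scripts to look and compute and a tool call to move; the robot and the scene stay as the last step left them, time stands still between calls to the robot, and variables do not carry over. Pictures are saved under pics/ and viewed, about 8 in all and at most 12, crops included, and the job is handed in when it is done.

Besides the shell and the picture viewer there is one more tool, called after ">>>" as name(argument=value, ...) on one line, values as JSON. servo_tool: Moves the arm, as the interface text tells. Its arguments: {"type":"object","properties":{"travel":{"type":"array","items":{"type":"array","items":{"type":"number"}}},"turn":{"type":"array","items":{"type":"array","items":{"type":"number"}}},"gripper":{"type":"array","items":{"type":"number"}},"squeeze":{"type":"number"}},"required":["travel","turn","gripper"]}

```bash
mkdir -p pics; cat > h.py <<'E'
import numpy as np, cv2
from plant import ctrl, optics
def snap(n,save=None):
    s=optics.snapshot(n)
    if save: cv2.imwrite('pics/'+save,s['color'][:,:,::-1])
    return s
def f(s): return 240/np.tan(np.radians(s['vfov'])/2)
def ray(s,u,v):
    d=np.array([(u-s['cx'])/f(s),-(v-s['cy'])/f(s),-1.]); P=np.array(s['pose'])
    return P[:3,3],P[:3,:3]@d
def onplane(s,u,v,z):
    o,d=ray(s,u,v); return o+d*(z-o[2])/d[2]
def cloud(s):
    v,u=np.mgrid[0:480,0:640]; D=s['depth']
    c=np.stack([(u-s['cx'])/f(s)*D,-(v-s['cy'])/f(s)*D,-D],-1); P=np.array(s['pose'])
    return c@P[:3,:3].T+P[:3,3]
def tri(s1,p1,s2,p2):
    o1,d1=ray(s1,*p1);o2,d2=ray(s2,*p2)
    t=np.linalg.lstsq(np.stack([d1,-d2],1),o2-o1,rcond=None)[0]
    a,b=o1+t[0]*d1,o2+t[1]*d2; return (a+b)/2,np.linalg.norm(a-b)
def proj(s,p):
    P=np.array(s['pose']); c=P[:3,:3].T@(np.array(p)-P[:3,3])
    return s['cx']+f(s)*c[0]/-c[2], s['cy']-f(s)*c[1]/-c[2]
E
python3 - <<'E'
from h import *
import pickle
S={n:snap(n,n+'0.png') for n in('scene','side','wrist')}
pickle.dump(S,open('S0.pkl','wb'))
for n,s in S.items(): print(n,s.keys(),s['vfov'],s['cx'],s['cy'],np.round(s['pose'],3).tolist())
print(ctrl.observe())
a=np.hstack([cv2.resize(S[n]['color'],(400,300)) for n in('side','wrist')])
cv2.imwrite('pics/sw0.png',a[:,:,::-1])
E
```

```text
scene dict_keys(['color', 'depth', 'vfov', 'cx', 'cy', 'pose']) 56.66767741716358 320.41530940245326 248.99450183648997 [[-0.484, -0.64, 0.596, 1.335], [0.875, -0.365, 0.319, 0.414], [0.014, 0.676, 0.737, 1.045], [0.0, 0.0, 0.0, 1.0]]
side dict_keys(['color', 'depth', 'vfov', 'cx', 'cy', 'pose']) 42.07140759143057 321.2919441763081 241.303724672459 [[0.855, 0.384, -0.347, 0.017], [-0.518, 0.639, -0.568, -0.883], [0.004, 0.666, 0.746, 1.256], [0.0, 0.0, 0.0, 1.0]]
wrist dict_keys(['color', 'depth', 'vfov', 'cx', 'cy', 'pose']) 62.376186155677196 315.32148308641234 236.68780174600732 [[1.0, 0.0, 0.002, 0.601], [-0.001, 0.965, 0.261, 0.072], [-0.002, -0.261, 0.965, 0.384], [0.0, 0.0, 0.0, 1.0]]
{'t': 0.15, 'q': array([-8.54362346e-02,  1.31017056e-01,  1.48901954e+00,  1.74350530e-05,
        1.52296012e+00, -8.54154369e-02]), 'joint_vel': array([ 8.45607503e-04, -6.22874888e-07, -1.34122372e-03,  6.91010931e-05,
       -6.38789563e-04,  2.55101530e-03]), 'tau': array([ 8.59073725e-05, -5.60473788e+01, -4.92333663e+01,  7.68201635e-02,
        3.05504061e-02, -1.41810942e-04]), 'tcp_pos': array([5.99597662e-01, 4.14125262e-05, 2.31816110e-01]), 'tool_rot': array([-3.14019520e+00, -1.37133072e-04,  1.57077459e+00]), 'contact_force': array([-0.25792239,  0.16031688, -0.46064198]), 'moment': array([-0.04557657, -0.00775478, -0.01540787]), 'opening': 0.09300227787798813}
```

View pics/scene0.png

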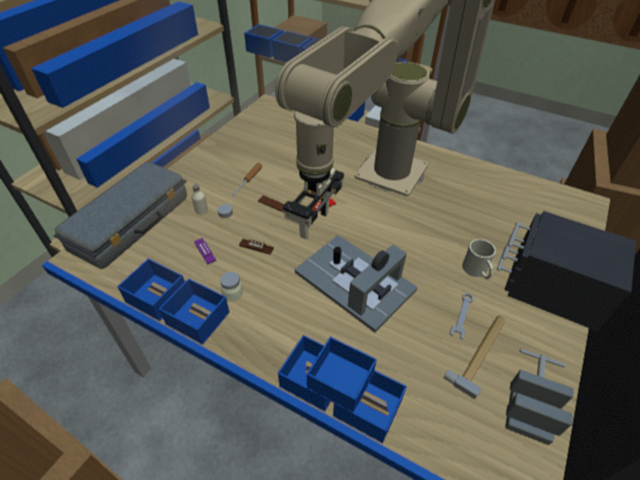

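View pics/sw0.png

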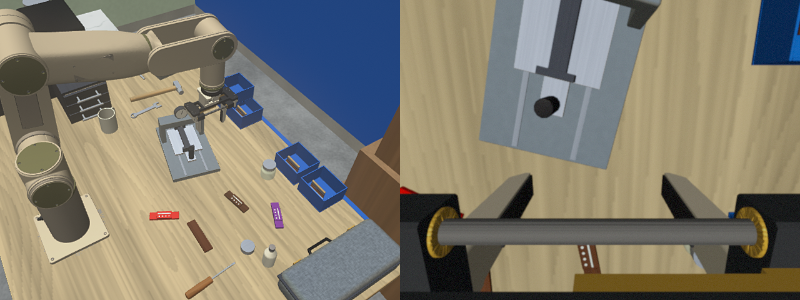

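The scene view shows the bridge with white dots at (257,246) and the plain blank at (272,203). The purple look-alike is at (204,250) and the red one at (331,200). The handle post is at (337,255) and the gauge at (357,280). I take the dark brown piece with dots as the bridge, and I'll confirm it in an enlarged crop.

```bash
python3 - <<'E'
from h import *
import pickle
S=pickle.load(open('S0.pkl','rb'))
a=cv2.resize(S['scene']['color'][190:320,190:430],None,fx=3.3,fy=3.3,interpolation=cv2.INTER_CUBIC)[:, :790]
b=cv2.resize(S['side']['color'][170:410,220:480],None,fx=1.5,fy=1.5)
cv2.imwrite('pics/crA.png',a[:,:,::-1]); 
# bridge by color + blob in scene & side
for n,win in(('scene',(225,225,290,265)),('side',(345,295,410,345))):
    s=S[n];x0,y0,x1,y1=win;c=s['color'][y0:y1,x0:x1].astype(int)
    m=(c.max(-1)<110).astype(np.uint8); m=cv2.morphologyEx(m,cv2.MORPH_CLOSE,np.ones((5,5)))
    k,l,st,ce=cv2.connectedComponentsWithStats(m); i=1+st[1:,4].argmax()
    v,u=np.nonzero(l==i); u=u+x0;v=v+y0
    P=cloud(s)[v,u]; print(n,st[i],np.percentile(P,[2,50,98],axis=0).round(3).tolist())
    g=np.array([onplane(s,uu,vv,.010)[:2] for uu,vv in zip(u,v)],np.float32)
    r=cv2.minAreaRect(g*1000);print(r, 'cen px',u.mean(),v.mean())
# handle/gauge from depth clouds
for n in S:
    P=cloud(S[n]);c=S[n]['color'].astype(int)
    near=(abs(P[...,0]-.62)<.3)&(abs(P[...,1]-.22)<.25)
    for lo,hi,nm in((.086,.094,'handle'),(.042,.050,'rail'),(.017,.023,'base'),(.029,.035,'plate')):
        m=near&(P[...,2]>lo)&(P[...,2]<hi)
        if nm in('handle','rail'): m&=(c.max(-1)<80)
        if m.sum()>20: 
            r=cv2.minAreaRect((P[m][:,:2]*1000).astype(np.float32));print(n,nm,m.sum(),np.median(P[m],0).round(4),np.round(r[0]),np.round(r[1]),round(r[2],1))
E
```

```text
scene [ 14  14  35  16 314] [[0.565, -0.271, -0.003], [0.587, -0.216, 0.01], [0.603, -0.167, 0.017]]
((585.8145141601562, -217.37353515625), (40.166908264160156, 111.98855590820312), 8.23033332824707) cen px 256.0 245.93630573248407
side [ 14  10  39  36 512] [[0.561, -0.277, 0.001], [0.579, -0.23, 0.009], [0.6, -0.173, 0.017]]
((579.565673828125, -226.70053100585938), (33.35493469238281, 109.9736099243164), 9.576009750366211) cen px 378.447265625 322.388671875
scene handle 144 [0.8362 0.1887 0.0896] [615. 293.] [393. 401.] 25.7
scene rail 319 [0.5703 0.1897 0.0458] [581. 224.] [379. 537.] 78.4
scene base 2683 [0.5845 0.1037 0.0199] [629. 218.] [582. 492.] 3.1
scene plate 891 [0.589  0.1811 0.0317] [625. 248.] [572. 439.] 2.9
side handle 45 [0.5353 0.0374 0.0878] [698. 166.] [434.  27.] 37.6
side rail 66 [0.5377 0.0801 0.0457] [553. 119.] [193.  48.] 76.5
side base 1973 [0.5187 0.047  0.0192] [638. 221.] [540. 473.] 14.3
side plate 944 [0.5513 0.1399 0.0312] [615. 268.] [410. 603.] 29.5
wrist handle 890 [0.5389 0.0429 0.0898] [591.  88.] [166.  23.] 41.0
wrist rail 2993 [0.5617 0.1301 0.0459] [690. 128.] [321. 128.] 10.8
wrist base 32437 [0.5223 0.0483 0.02  ] [649.  72.] [205. 456.] 89.9
wrist plate 16268 [0.569  0.1227 0.032 ] [673.  98.] [148. 371.] 89.9
```

View pics/crA.png

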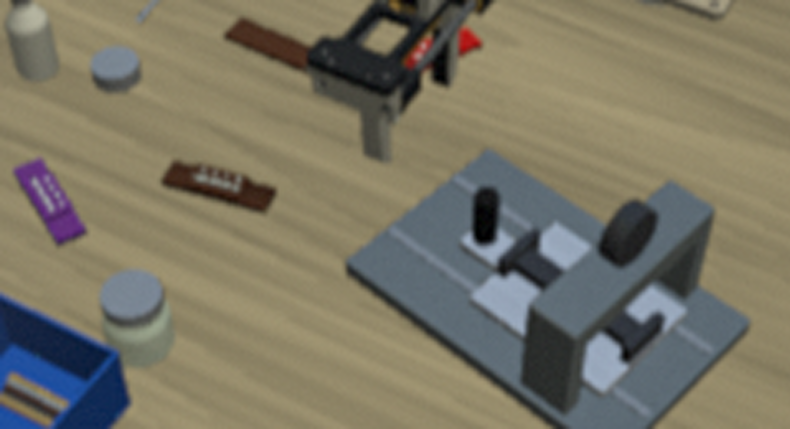

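The crop confirms it: the dark brown piece with the saddle and white dots (full-frame 256,246) is the bridge. The blank is plain, and the purple and red pieces are look-alikes. Next I'll refine the handle and gauge axis.

```bash
python3 - <<'E'
from h import *
import pickle
S=pickle.load(open('S0.pkl','rb'))
def big(m):
    k,l,st,ce=cv2.connectedComponentsWithStats(m.astype(np.uint8)); return l==1+st[1:,4].argmax()
px={}
for n in S:
    P=cloud(S[n]);c=S[n]['color'].astype(int)
    near=np.hypot(P[...,0]-.539,P[...,1]-.043)<.025
    m=near&(P[...,2]>.085)&(P[...,2]<.095)
    v,u=np.nonzero(m); r=cv2.minAreaRect((P[m][:,:2]*1000).astype(np.float32))
    px[n]=(u.mean(),v.mean()); print(n,m.sum(),px[n],P[m].mean(0).round(4),r)
for a,b in(('wrist','scene'),('wrist','side'),('scene','side')): print(a,b,tri(S[a],px[a],S[b],px[b]))
# rail
P=cloud(S['wrist']);c=S['wrist']['color'].astype(int)
m=big((abs(P[...,2]-.046)<.003)&(c.max(-1)<110)&(P[...,1]>.05)&(abs(P[...,0]-.6)<.1))
r=cv2.minAreaRect((P[m][:,:2]*1000).astype(np.float32));print('rail',m.sum(),r)
m=big((abs(P[...,2]-.056)<.003)&(P[...,1]>.05)&(abs(P[...,0]-.6)<.1))
print('stop',cv2.minAreaRect((P[m][:,:2]*1000).astype(np.float32)))
m=big((abs(P[...,2]-.020)<.003))
pts=P[m][:,:2]
# base left/right edges: extremes per y
for n in ('scene','wrist'):
    P=cloud(S[n]); m=big((abs(P[...,2]-.02)<.004)&(abs(P[...,0]-.6)<.2)&(P[...,1]>-.1)&(P[...,1]<.4))
    print(n,'base',cv2.minAreaRect((P[m][:,:2]*1000).astype(np.float32)))
# left edge line in wrist
P=cloud(S['wrist']); m=(abs(P[...,2]-.02)<.004)
L=[];R=[]
for v in range(40,250,5):
    u=np.nonzero(m[v,:460])[0]
    if len(u)>20:
        L.append(onplane(S['wrist'],u[0]-.5,v,.02)[:2]);
L=np.array(L);print('left edge',L[::6].round(4).tolist())
E
```

```text
scene 42 (np.float64(337.26190476190476), np.float64(248.85714285714286)) [0.5367 0.0434 0.0895] ((535.5462646484375, 42.29585647583008), (21.718732833862305, 21.5712890625), 85.55696868896484)
side 51 (np.float64(305.7450980392157), np.float64(237.41176470588235)) [0.5336 0.0375 0.0878] ((534.3446044921875, 39.14148712158203), (21.555641174316406, 23.318891525268555), 6.772331714630127)
wrist 816 (np.float64(229.87377450980392), np.float64(172.36274509803923)) [0.5375 0.0418 0.0897] ((537.1849975585938, 41.544029235839844), (23.05474281311035, 23.06958770751953), 30.219017028808594)
wrist scene (array([0.53711753, 0.04263939, 0.08955942]), np.float64(0.001837260667414303))
wrist side (array([0.53589743, 0.04122698, 0.08288499]), np.float64(0.00039740436133671887))
scene side (array([0.53410112, 0.04090906, 0.08500934]), np.float64(0.0026536021972211965))
rail 3503 ((558.54931640625, 128.13275146484375), (86.80821228027344, 24.07318687438965), 76.28679656982422)
stop ((546.79443359375, 81.18161010742188), (9.935294151306152, 50.09812927246094), 76.33019256591797)
scene base ((552.9088745117188, 113.44798278808594), (312.66387939453125, 204.1866912841797), 76.17530822753906)
wrist base ((544.6316528320312, 72.85970306396484), (228.4425811767578, 200.58731079101562), 76.10987854003906)
left edge [[0.4605, 0.1448], [0.4545, 0.1214], [0.4483, 0.0971], [0.4427, 0.0719], [0.436, 0.0457], [0.429, 0.0185], [0.4218, -0.0098]]
```

>>> servo_tool(travel=[[-0.01,0.007,-0.015],[-0.02,0.014,-0.03],[-0.03,0.021,-0.045],[-0.04,0.028,-0.06],[-0.05,0.035,-0.075],[-0.057,0.04,-0.09],[-0.062,0.042,-0.1],[-0.063,0.042,-0.103],[-0.063,0.042,-0.103],[-0.063,0.042,-0.103]], turn=[[0,0,-2],[0,0,-4],[0,0,-6],[0,0,-9],[0,0,-12],[0,0,-13.7],[0,0,-13.7],[0,0,-13.7],[0,0,-13.7],[0,0,-13.7]], gripper=[-0.1,-0.1,-0.1,-0.1,-0.1,-0.1,-0.1,-0.1,-0.1,-0.1], squeeze=15)

```text
t: 0.98
tcp_pos: [0.5376, 0.0417, 0.1303]
tool_rot: [3.141, -0.0, 1.332]
contact_force: [-0.2, -0.5, -0.0]
opening: 0.0513
```

>>> servo_tool(travel=[[0,0,-0.015],[0,0,-0.03],[0,0,-0.045],[0,0,-0.055],[0,0,-0.055],[0,0,-0.055],[0,0,-0.055],[0,0,-0.055],[0,0,-0.055],[0,0,-0.055]], turn=[[0,0,0],[0,0,0],[0,0,0],[0,0,0],[0,0,0],[0,0,0],[0,0,0],[0,0,0],[0,0,0],[0,0,0]], gripper=[-0.1,-0.1,-0.1,-0.1,0.7,0.7,0.7,0.7,0.7,0.7])

```text
t: 1.82
tcp_pos: [0.536, 0.0424, 0.0755]
tool_rot: [-3.139, 0.0, 1.332]
contact_force: [-9.3, 0.6, 9.4]
opening: 0.0239
```

>>> servo_tool(travel=[[-0.0024,-0.0097,0],[-0.0059,-0.0243,0],[-0.0095,-0.0389,0],[-0.013,-0.0534,0],[-0.0166,-0.068,0],[-0.0201,-0.0826,0],[-0.0237,-0.0972,0],[-0.0273,-0.1117,0],[-0.0308,-0.1263,0],[-0.0332,-0.136,0],[-0.0351,-0.1438,0],[-0.0358,-0.1467,0]], turn=[[0,0,0],[0,0,0],[0,0,0],[0,0,0],[0,0,0],[0,0,0],[0,0,0],[0,0,0],[0,0,0],[0,0,0],[0,0,0],[0,0,0]], gripper=[0.7,0.7,0.7,0.7,0.7,0.7,0.7,0.7,0.7,0.7,0.7,0.7])

```text
t: 2.82
tcp_pos: [0.5016, -0.1059, 0.0753]
tool_rot: [3.14, 0.001, 1.331]
contact_force: [-0.7, -0.1, 0.3]
opening: 0.0141
```

>>> servo_tool(travel=[[-0.0006,-0.0025,0],[-0.0006,-0.0025,0],[-0.0006,-0.0025,0],[-0.0006,-0.0025,0]], turn=[[0,0,0],[0,0,0],[0,0,0],[0,0,0]], gripper=[0.7,0.7,0.7,0.7])

```text
t: 3.15
tcp_pos: [0.5007, -0.1068, 0.0746]
tool_rot: [3.142, -0.0, 1.332]
contact_force: [0.3, -0.3, 0.3]
opening: 0.0139
```

The opening fell to 14 mm, so the grip slipped off the post. I'll lift and look.

>>> servo_tool(travel=[[0,0,0.02],[0,0,0.04],[0,0,0.06],[0,0,0.08],[0,0,0.1],[0,-0.02,0.12],[0,-0.02,0.12]], turn=[[0,0,0],[0,0,0],[0,0,0],[0,0,0],[0,0,0],[0,0,0],[0,0,0]], gripper=[-0.1,-0.1,-0.1,-0.1,-0.1,-0.1,-0.1])

```text
t: 3.73
tcp_pos: [0.503, -0.1294, 0.1996]
tool_rot: [3.134, 0.002, 1.332]
contact_force: [1.0, -0.0, 0.3]
opening: 0.0502
```

```bash
cat >> h.py <<'E'
G=np.array([.237,.9715]);GX=np.array([.9715,-.237]);H0=np.array([.537,.0418])
def handle(s):
    P=cloud(s); d=P[...,:2]-H0
    m=(abs(P[...,2]-.0895)<.004)&(abs(d@GX)<.03)&(d@G<.03)&(d@G>-.18)&(s['color'].max(-1)<90)
    if m.sum()<15: return None
    k,l,st,ce=cv2.connectedComponentsWithStats(m.astype(np.uint8)); i=1+st[1:,4].argmax()
    q=P[l==i][:,:2]; r=cv2.minAreaRect((q*1000).astype(np.float32))
    c=np.array(r[0])/1000; return (l==i).sum(),c.round(4),np.round(r[1]),'slide',round(-(c-H0)@G,4),'lat',round((c-H0)@GX,4)
E
python3 - <<'E'
from h import *
for n in('scene','side','wrist'):
    s=snap(n,n+'1.png'); print(n,handle(s))
E
```

```text
scene (np.int64(35), array([ 0.5108, -0.0651]), array([19., 20.]), 'slide', np.float64(0.1101), 'lat', np.float64(-0.0001))
side (np.int64(40), array([ 0.5057, -0.0724]), array([24., 20.]), 'slide', np.float64(0.1184), 'lat', np.float64(-0.0034))
wrist (np.int64(983), array([ 0.5103, -0.0672]), array([22., 22.]), 'slide', np.float64(0.1122), 'lat', np.float64(-0.0001))
```

View pics/wrist1.png

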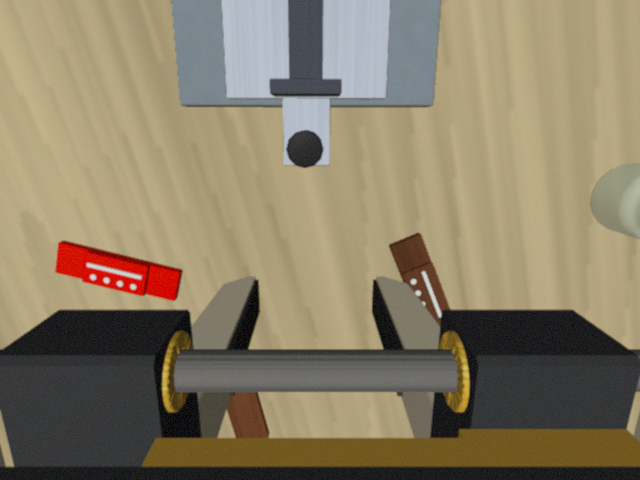

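The carriage is 112 mm out with the post at pixel (304,148), about (0.510,-0.067). I'll regrasp firmly and pull the remaining 38 mm.

>>> servo_tool(travel=[[0.003,0.02,-0.02],[0.006,0.045,-0.05],[0.0075,0.062,-0.07],[0.0075,0.062,-0.09],[0.0075,0.062,-0.11],[0.0075,0.062,-0.128],[0.0075,0.062,-0.128],[0.0075,0.062,-0.128],[0.0075,0.062,-0.128],[0.0075,0.062,-0.128],[0.0075,0.062,-0.128],[0.0075,0.062,-0.128]], turn=[[0,0,0],[0,0,0],[0,0,0],[0,0,0],[0,0,0],[0,0,0],[0,0,0],[0,0,0],[0,0,0],[0,0,0],[0,0,0],[0,0,0]], gripper=[-0.1,-0.1,-0.1,-0.1,-0.1,-0.1,-0.1,1,1,1,1,1], squeeze=40)

```text
t: 4.88
tcp_pos: [0.5095, -0.0655, 0.068]
tool_rot: [3.138, -0.0, 1.332]
contact_force: [-0.2, -0.0, -4.0]
opening: 0.0233
```

>>> servo_tool(travel=[[-0.0012,-0.0049,0],[-0.0024,-0.0097,0],[-0.0036,-0.0146,0],[-0.0047,-0.0194,0],[-0.0059,-0.0243,0],[-0.0071,-0.0291,0],[-0.0083,-0.034,0],[-0.009,-0.0369,0],[-0.0093,-0.0381,0],[-0.0093,-0.0381,0]], turn=[[0,0,0],[0,0,0],[0,0,0],[0,0,0],[0,0,0],[0,0,0],[0,0,0],[0,0,0],[0,0,0],[0,0,0]], gripper=[1,1,1,1,1,1,1,1,1,1])

```text
t: 5.72
tcp_pos: [0.4986, -0.1038, 0.0666]
tool_rot: [-3.141, 0.0, 1.331]
contact_force: [0.1, 0.6, -0.8]
opening: 0.0008
```

>>> servo_tool(travel=[[0,0,0.02],[0,0,0.04],[0,0,0.06],[0,0,0.08],[0,0,0.09],[0,0,0.09]], turn=[[0,0,0],[0,0,0],[0,0,0],[0,0,0],[0,0,0],[0,0,0]], gripper=[1,1,1,1,1,1])

```text
t: 6.22
tcp_pos: [0.5006, -0.1037, 0.1595]
tool_rot: [3.137, 0.0, 1.332]
contact_force: [-0.7, -0.5, 0.2]
opening: 0.0006
```

```bash
python3 - <<'E'
from h import *
for n in('scene','side','wrist'):
    s=snap(n,n+'2.png'); print(n,handle(s))
print(ctrl.observe()['tcp_pos'])
E
```

```text
scene (np.int64(38), array([ 0.512 , -0.0641]), array([21., 19.]), 'slide', np.float64(0.1088), 'lat', np.float64(0.0008))
side (np.int64(34), array([ 0.5025, -0.0703]), array([18., 21.]), 'slide', np.float64(0.1171), 'lat', np.float64(-0.0069))
wrist (np.int64(1316), array([ 0.5104, -0.0664]), array([23., 22.]), 'slide', np.float64(0.1114), 'lat', np.float64(-0.0002))
[ 0.49816468 -0.10303442  0.15531014]
```

The post did not move on the second pull. Base centre minus 15 mm puts the home handle at about (0.545,0.079), so the carriage started about 38 mm out. It is now 150 mm out, at its end stop. Next is the bridge.

>>> servo_tool(travel=[[0.005,-0.01,0.01],[0.015,-0.03,0.02],[0.025,-0.05,0.03],[0.035,-0.075,0.04],[0.045,-0.1,0.045],[0.055,-0.125,0.05],[0.065,-0.15,0.05],[0.075,-0.17,0.05],[0.085,-0.185,0.05],[0.09,-0.197,0.05],[0.09,-0.197,0.05],[0.09,-0.197,0.05]], turn=[[0,0,2],[0,0,4],[0,0,6],[0,0,9],[0,0,12],[0,0,15],[0,0,18],[0,0,20],[0,0,22],[0,0,22.7],[0,0,22.7],[0,0,22.7]], gripper=[1,-0.1,-0.1,-0.1,-0.1,-0.1,-0.1,-0.1,-0.1,-0.1,-0.1,-0.1])

```text
t: 7.37
tcp_pos: [0.588, -0.3001, 0.2042]
tool_rot: [-3.139, -0.002, 1.727]
contact_force: [-0.0, 0.7, -0.2]
opening: 0.0511
```

```bash
cat >> h.py <<'E'
def bridge(s,zt=None,win=None,base=0.):
    P=cloud(s); c=s['color'].astype(int)
    m=(P[...,2]>base+.004)&(P[...,2]<base+.02)&(np.hypot(P[...,0]-win[0],P[...,1]-win[1])<.075)
    m=cv2.morphologyEx(m.astype(np.uint8),cv2.MORPH_OPEN,np.ones((3,3)))
    k,l,st,ce=cv2.connectedComponentsWithStats(m); i=1+st[1:,4].argmax(); q=P[l==i]
    r=cv2.minAreaRect((q[:,:2]*1000).astype(np.float32)); box=cv2.boxPoints(r)
    w,h=r[1]; a=r[2] if h>w else r[2]-90
    mid=q[np.hypot(*(q[:,:2]-np.array(r[0])/1000).T)<.02]
    return dict(n=len(q),c=np.round(r[0],1),size=np.round(r[1],1),yaw=round(a,2),zmid=mid[:,2].mean().round(4) if len(mid) else None, px=ce[i].round(1), bb=st[i][:4])
E
python3 - <<'E'
from h import *
o=ctrl.observe();print(o['tcp_pos'],o['tool_rot'])
s=snap('wrist','wrist3.png');print(bridge(s,win=(.582,-.222)))
E
```

```text
[ 0.58795849 -0.3001341   0.20418869] [-3.13894685e+00 -2.38014217e-03  1.72650501e+00]
{'n': 4844, 'c': array([ 584. , -222.3]), 'size': array([ 29.9, 110.2]), 'yaw': 9.57, 'zmid': np.float64(0.0142), 'px': array([324.3, 119.2]), 'bb': array([306,  53,  37, 136], dtype=int32)}
```

View pics/wrist3.png

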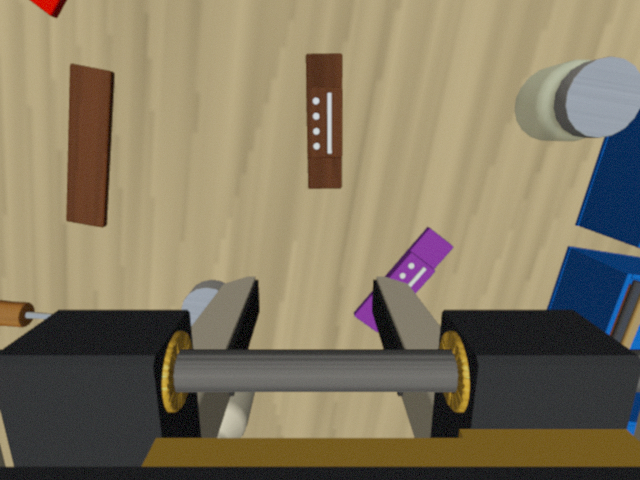

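The bridge is at pixel (324,119). It measures 110.2×29.9 mm, its top is at 14.2 mm and its yaw is 9.6°, so everything matches. Now I approach it.

>>> servo_tool(travel=[[-0.001,0.02,-0.01],[-0.002,0.045,-0.03],[-0.003,0.065,-0.055],[-0.004,0.0778,-0.08],[-0.004,0.0778,-0.105],[-0.004,0.0778,-0.13],[-0.004,0.0778,-0.145],[-0.004,0.0778,-0.15],[-0.004,0.0778,-0.15],[-0.004,0.0778,-0.15]], turn=[[0,0,0.65],[0,0,0.65],[0,0,0.65],[0,0,0.65],[0,0,0.65],[0,0,0.65],[0,0,0.65],[0,0,0.65],[0,0,0.65],[0,0,0.65]], gripper=[-0.1,-0.1,-0.1,-0.1,-0.1,-0.1,-0.1,-0.1,-0.1,-0.1], squeeze=12)

```text
t: 8.25
tcp_pos: [0.585, -0.2221, 0.0573]
tool_rot: [3.141, 0.0, 1.74]
contact_force: [-0.2, -0.9, -0.1]
opening: 0.0511
```

>>> servo_tool(travel=[[0,0,-0.01],[0,0,-0.02],[0,0,-0.03],[0,0,-0.037],[0,0,-0.037],[0,0,-0.037],[0,0,-0.037],[0,0,-0.037],[0,0,-0.037],[0,0,-0.037],[0,0,-0.037]], turn=[[0,0,0],[0,0,0],[0,0,0],[0,0,0],[0,0,0],[0,0,0],[0,0,0],[0,0,0],[0,0,0],[0,0,0],[0,0,0]], gripper=[-0.1,-0.1,-0.1,-0.1,-0.1,0.5,0.5,0.5,0.5,0.5,0.5])

```text
t: 9.17
tcp_pos: [0.5853, -0.2227, 0.0203]
tool_rot: [3.141, 0.001, 1.739]
contact_force: [0.1, 0.1, 1.4]
opening: 0.0298
```

```bash
python3 - <<'E'
from h import *
for i in range(3):
    s=snap('scene'); o=ctrl.observe(); print(o['tcp_pos'],o['tool_rot'][2],o['opening'],o['contact_force'])
E
```

```text
[ 0.58523845 -0.22268045  0.02025362] 1.7392674848861818 0.029749473812095823 [-0.17192485 -0.38856806  2.56657396]
[ 0.58525327 -0.22269808  0.02026204] 1.7392463993045908 0.02988286395675253 [-0.3175819  -0.39719161  2.35787436]
[ 0.58527755 -0.22271302  0.02026292] 1.7391857918231923 0.029698333324729258 [-0.6061838   0.17716916  3.76898537]
```

>>> servo_tool(travel=[[0,0,0.003],[0,0,0.01],[0,0,0.022],[0,0,0.036],[0,0,0.05],[0,0,0.065],[0,0,0.08],[0,0,0.095],[0,0,0.11],[0,0,0.125],[0,0,0.14],[0,0,0.15]], turn=[[0,0,0],[0,0,0],[0,0,0],[0,0,-0.5],[0,0,-2],[0,0,-4],[0,0,-6],[0,0,-8],[0,0,-10],[0,0,-12],[0,0,-14],[0,0,-15]], gripper=[0.5,0.5,0.5,0.5,0.5,0.5,0.5,0.5,0.5,0.5,0.5,0.5])

```text
t: 10.32
tcp_pos: [0.5857, -0.2229, 0.1733]
tool_rot: [3.138, 0.001, 1.475]
contact_force: [-0.0, -0.4, -0.2]
opening: 0.0298
```

>>> servo_tool(travel=[[-0.003,0.006,0],[-0.008,0.018,0],[-0.015,0.034,0],[-0.022,0.05,0],[-0.029,0.067,0],[-0.036,0.084,0],[-0.044,0.101,0],[-0.052,0.118,0],[-0.059,0.135,0],[-0.066,0.152,0],[-0.071,0.162,0],[-0.072,0.166,0]], turn=[[0,0,-1],[0,0,-2],[0,0,-3],[0,0,-4],[0,0,-5],[0,0,-6],[0,0,-7],[0,0,-8],[0,0,-8.3],[0,0,-8.3],[0,0,-8.3],[0,0,-8.3]], gripper=[0.5,0.5,0.5,0.5,0.5,0.5,0.5,0.5,0.5,0.5,0.5,0.5])

```text
t: 11.32
tcp_pos: [0.5117, -0.0549, 0.1692]
tool_rot: [-3.141, -0.0, 1.334]
contact_force: [-0.5, -0.3, -1.7]
opening: 0.0297
```

>>> servo_tool(travel=[[0,0,0],[0,0,0],[0,0,0]], turn=[[0,0,0],[0,0,0],[0,0,0]], gripper=[0.5,0.5,0.5])

```text
t: 11.57
tcp_pos: [0.5131, -0.0572, 0.1697]
tool_rot: [3.141, 0.0, 1.332]
contact_force: [0.5, -0.2, 0.4]
opening: 0.0298
```

```bash
cat >> h.py <<'E'
def carriage(s):
    P=cloud(s); dark=s['color'].max(-1)<110; d=P[...,:2]-H0
    roi=(abs(d@GX)<.06)&(d@G>-.12)&(d@G<.2)
    out={}
    for nm,z in(('rail',.046),('stops',.056)):
        m=roi&dark&(abs(P[...,2]-z)<.0035)
        k,l,st,ce=cv2.connectedComponentsWithStats(m.astype(np.uint8))
        out[nm]=[]
        for i in range(1,k):
            if st[i,4]>60:
                q=P[l==i]; r=cv2.minAreaRect((q[:,:2]*1000).astype(np.float32))
                out[nm].append((int(st[i,4]),np.round(r[0],1).tolist(),np.round(r[1],1).tolist(),round(r[2],1),q[:,2].mean().round(4)))
    return out
E
python3 - <<'E'
from h import *
o=ctrl.observe();print(o['tcp_pos'],o['tool_rot'],o['opening'])
for n in ('wrist','scene','side'):
    s=snap(n,n+'4.png');c=carriage(s);print(n,handle(s));[print(' ',k,x) for k in c for x in c[k]]
E
```

```text
[ 0.51309036 -0.05715234  0.16966541] [3.14132443e+00 2.71168817e-04 1.33212913e+00] 0.029784837619841516
wrist None
  rail (5816, [536.2, 38.3], [104.3, 22.7], 76.2, np.float64(0.046))
scene (np.int64(36), array([ 0.5111, -0.0647]), array([21., 20.]), 'slide', np.float64(0.1096), 'lat', np.float64(0.0001))
  rail (237, [540.5, 31.9], [131.6, 44.6], 71.5, np.float64(0.0459))
side (np.int64(37), array([ 0.5047, -0.0696]), array([20., 23.]), 'slide', np.float64(0.1159), 'lat', np.float64(-0.005))
  rail (104, [527.3, 12.5], [67.6, 23.7], 77.0, np.float64(0.045))
```

View pics/wrist4.png

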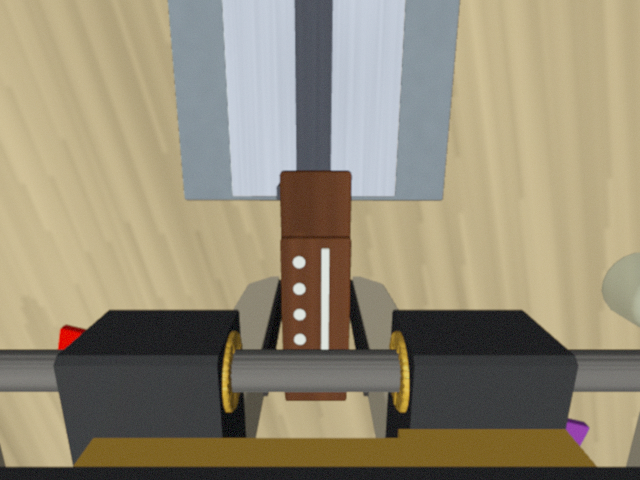

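```bash
python3 - <<'E'
from h import *
o=ctrl.observe(); t=o['tcp_pos'][:2]
s=snap('wrist');P=cloud(s);c=s['color'].astype(int);d=P[...,:2]-t
lat=d@GX;lon=d@G
rail=(abs(P[...,2]-.046)<.003)&(c.max(-1)<110)&(abs(lat)<.04)
br=(P[...,2]>.13)&(P[...,2]<.175)&(abs(lat)<.03)&(lon>.0)&(lon<.08)&(c[...,0]>c[...,2]+20)
print('bridge z',np.median(P[br][:,2]),'lon max',np.percentile(lon[br],99.5))
for nm,m,rng in(('rail',rail,np.arange(.06,.16,.015)),('bridge',br,np.arange(.033,.055,.005))):
    for a in rng:
        q=lat[m&(lon>a)&(lon<a+.005)]
        if len(q)>15: print(nm,round(a,3),len(q),(q.min()*1e3).round(2),(q.max()*1e3).round(2),'mid',((q.min()+q.max())*500).round(2))
w=br&(lon>.035);print('wing z',P[w][:,2].mean())
E
```

```text
bridge z 0.16021059814655011 lon max 0.05574727611826951
rail 0.06 264 -11.31 10.47 mid -0.42
rail 0.075 272 -11.13 10.98 mid -0.07
rail 0.09 271 -10.96 10.87 mid -0.04
rail 0.105 274 -11.42 10.72 mid -0.35
rail 0.12 306 -11.19 10.58 mid -0.3
rail 0.135 313 -11.02 11.09 mid 0.03
rail 0.15 18 -10.22 9.7 mid -0.26
bridge 0.033 810 -13.49 15.9 mid 1.21
bridge 0.038 833 -13.81 16.23 mid 1.21
bridge 0.043 858 -13.68 16.13 mid 1.23
bridge 0.048 846 -13.61 15.58 mid 0.99
bridge 0.053 535 -13.03 15.48 mid 1.22
wing z 0.1582608247894651
```

The view shows the bridge held at (316,235) in line with the rail at (313,85), about 1.4 mm to its right, which I'll correct. I'll move above the rail and check near.

>>> servo_tool(travel=[[0.001,0.004,0],[0.003,0.013,0],[0.006,0.026,0],[0.009,0.04,0],[0.012,0.054,0],[0.0155,0.068,-0.005],[0.0185,0.081,-0.015],[0.021,0.092,-0.028],[0.022,0.0965,-0.042],[0.022,0.0975,-0.056],[0.022,0.0975,-0.065],[0.022,0.0975,-0.068]], turn=[[0,0,0],[0,0,0],[0,0,0],[0,0,0],[0,0,0],[0,0,0],[0,0,0],[0,0,0],[0,0,0],[0,0,0],[0,0,0],[0,0,0]], gripper=[0.5,0.5,0.5,0.5,0.5,0.5,0.5,0.5,0.5,0.5,0.5,0.5])

```text
t: 12.77
tcp_pos: [0.533, 0.0415, 0.0986]
tool_rot: [-3.137, 0.001, 1.333]
contact_force: [-0.2, -0.1, -1.2]
opening: 0.0295
```

>>> servo_tool(travel=[[0,0,0],[0,0,0],[0,0,0]], turn=[[0,0,0],[0,0,0],[0,0,0]], gripper=[0.5,0.5,0.5])

```text
t: 13.02
tcp_pos: [0.5355, 0.0408, 0.1025]
tool_rot: [3.14, -0.0, 1.332]
contact_force: [0.9, -0.5, -0.5]
opening: 0.0296
```

```bash
cat > near.py <<'E'
from h import *
import sys
o=ctrl.observe(); t=o['tcp_pos'][:2];z=o['tcp_pos'][2]; print(o['tcp_pos'],o['tool_rot'],o['opening'],o['contact_force'])
s=snap('wrist',sys.argv[1]);P=cloud(s);c=s['color'].astype(int);d=P[...,:2]-t
lat=d@GX;lon=d@G
dark=(c.max(-1)<110)&(abs(c[...,0]-c[...,2])<25)
rail=(abs(P[...,2]-.046)<.003)&dark&(abs(lat)<.04)
st=(abs(P[...,2]-.056)<.003)&dark&(abs(lat)<.05)&(lon>.04)&(lon<.1)
br=(P[...,2]>z-.02)&(P[...,2]<z+.0)&(abs(lat)<.03)&(lon>.02)&(lon<.08)&(c[...,0]>c[...,2]+20)
for nm,m in(('rail',rail),('stop',st),('bridge',br)):
    if m.sum()>15:
        q=np.percentile(np.stack([lat[m],lon[m]])*1e3,[1,99],axis=1)
        print(nm,m.sum(),'lat',q[:,0].round(1),'mid',q[:,0].mean().round(2),'lon',q[:,1].round(1),'z',P[m][:,2].mean().round(4))
E
python3 near.py wrist5.png
```

```text
[0.53545655 0.04082256 0.10249755] [ 3.14023771e+00 -2.63035086e-04  1.33213476e+00] 0.02962400507298282 [ 0.8647248  -0.51554306 -0.46764911]
rail 1166 lat [-9.9 12.4] mid 1.28 lon [-105.3   62.8] z 0.046
stop 1943 lat [-22.4  25.1] mid 1.35 lon [63.7 72.7] z 0.056
bridge 5947 lat [-13.   15.3] mid 1.12 lon [20.5 55.7] z 0.0924
```

View pics/wrist5.png

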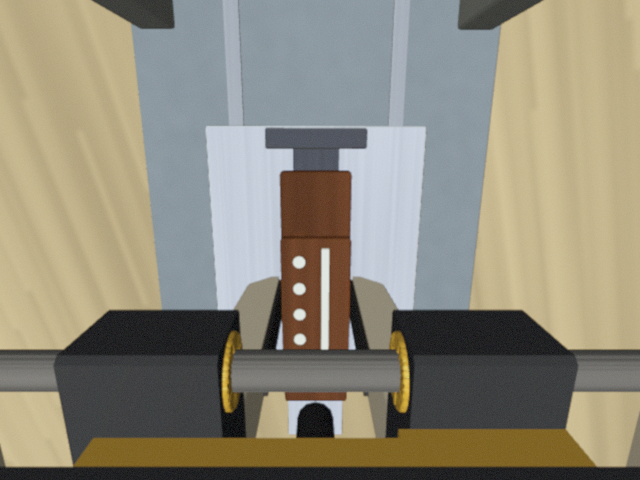

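The near check shows bridge (316,205), rail (316,160) and stop (316,138) coaxial within 0.2 mm. The front gap is about 8 mm, so I'll back off 1 mm and lower gently.

>>> servo_tool(travel=[[0,-0.0005,-0.005],[-0.0002,-0.001,-0.011],[-0.0002,-0.001,-0.017],[-0.0002,-0.001,-0.022],[-0.0002,-0.001,-0.026],[-0.0002,-0.001,-0.029],[-0.0002,-0.001,-0.031],[-0.0002,-0.001,-0.033],[-0.0002,-0.001,-0.0335],[-0.0002,-0.001,-0.0335],[-0.0002,-0.001,-0.0335],[-0.0002,-0.001,-0.0335]], turn=[[0,0,0],[0,0,0],[0,0,0],[0,0,0],[0,0,0],[0,0,0],[0,0,0],[0,0,0],[0,0,0],[0,0,0],[0,0,0],[0,0,0]], gripper=[0.5,0.5,0.5,0.5,0.5,0.5,0.5,0.5,0.5,0.5,0.5,0.5])

```text
t: 14.07
tcp_pos: [0.5348, 0.04, 0.0684]
tool_rot: [3.141, -0.0, 1.333]
contact_force: [0.5, -0.5, -1.1]
opening: 0.03
```

```bash
python3 near.py wrist6.png
```

```text
[0.53483492 0.0400467  0.06842843] [ 3.14109161e+00 -9.81992221e-05  1.33263995e+00] 0.02995229604704077 [ 0.54721242 -0.4578806  -1.10354976]
rail 1719 lat [-21.7  24.7] mid 1.47 lon [-64.4  64. ] z 0.0461
stop 2881 lat [-22.1  25.7] mid 1.79 lon [64.8 73.8] z 0.056
bridge 5958 lat [-13.1  15.2] mid 1.08 lon [20.5 55.8] z 0.0583
```

>>> servo_tool(travel=[[0.0005,-0.0001,-0.0005],[0.0005,-0.0001,-0.001],[0.0005,-0.0001,-0.0015],[0.0005,-0.0001,-0.002],[0.0005,-0.0001,-0.002],[0.0005,-0.0001,-0.002]], turn=[[0,0,0],[0,0,0],[0,0,0],[0,0,0],[0,0,0],[0,0,0]], gripper=[0.5,0.5,0.5,0.5,0.5,0.5])

```text
t: 14.62
tcp_pos: [0.5352, 0.0399, 0.0662]
tool_rot: [3.141, -0.0, 1.333]
contact_force: [-0.0, 0.4, 1.4]
opening: 0.0298
```

```bash
python3 near.py wrist7.png
```

```text
[0.5351518  0.03992406 0.0662462 ] [ 3.14149657e+00 -2.15399686e-05  1.33259395e+00] 0.02976607608496914 [-0.03232233  0.4170643   1.40185981]
rail 1851 lat [-21.9  24.2] mid 1.18 lon [-64.3  63.7] z 0.0462
stop 2989 lat [-22.5  25.3] mid 1.43 lon [64.5 73.8] z 0.0559
bridge 5957 lat [-13.1  15.3] mid 1.08 lon [20.5 55.8] z 0.0561
```

>>> servo_tool(travel=[[0,0,-0.0004],[0,0,-0.0004],[0,0,-0.0004],[0,0,-0.0004],[0,0,-0.0004],[0,0,-0.0004],[0,0,-0.0004],[0,0,-0.0004]], turn=[[0,0,0],[0,0,0],[0,0,0],[0,0,0],[0,0,0],[0,0,0],[0,0,0],[0,0,0]], gripper=[0.5,0.3,0.25,0.2,0.1,0,-0.1,-0.1])

```text
t: 15.33
tcp_pos: [0.5351, 0.0399, 0.0657]
tool_rot: [-3.141, 0.0, 1.333]
contact_force: [0.3, -0.8, -0.6]
opening: 0.0507
```

>>> servo_tool(travel=[[0,0,0.005],[0,0,0.015],[0,0,0.03],[0,0,0.045],[0,0,0.06],[0,0,0.075],[-0.005,-0.02,0.09],[-0.012,-0.05,0.1],[-0.02,-0.08,0.1],[-0.026,-0.107,0.1],[-0.03,-0.125,0.1],[-0.03,-0.125,0.1]], turn=[[0,0,0],[0,0,0],[0,0,0],[0,0,0],[0,0,0],[0,0,0],[0,0,0],[0,0,0],[0,0,0],[0,0,0],[0,0,0],[0,0,0]], gripper=[-0.1,-0.1,-0.1,-0.1,-0.1,-0.1,-0.1,-0.1,-0.1,-0.1,-0.1,-0.1])

```text
t: 16.33
tcp_pos: [0.5048, -0.0882, 0.1671]
tool_rot: [3.14, 0.001, 1.33]
contact_force: [-0.4, 0.0, -0.7]
opening: 0.0514
```

```bash
cat > chk.py <<'E'
from h import *
import sys
o=ctrl.observe(); print(o['tcp_pos'],o['contact_force'],o['opening'])
s=snap('wrist',sys.argv[1]);print(handle(s))
P=cloud(s);c=s['color'].astype(int);d=P[...,:2]-H0;lat=d@GX*1e3;lon=d@G*1e3
z=P[...,2];dark=(c.max(-1)<110)&(abs(c[...,0]-c[...,2])<25)
br=(z>.05)&(z<.066)&(c[...,0]>c[...,2]+20)&(abs(lat)<40)&(lon<200)&(lon>-130)
br|=(z>.057)&(z<.066)&(abs(lat)<12)&(lon<200)&(lon>-60)
q=(P[br][:,:2]*1000).astype(np.float32); r=cv2.minAreaRect(q); a=r[2] if r[1][1]>r[1][0] else r[2]-90
C=np.array(r[0])/1e3-H0
print('bridge',br.sum(),np.round(r[0],1),np.round(r[1],1),'yaw',round(a,2),'lat',(C@GX*1e3).round(2),'lon',(C@G*1e3).round(2))
for nm,m in(('wing near',br&(lon<C@G*1e3-35)),('wing far',br&(lon>C@G*1e3+35)),('mid',br&(abs(lon-C@G*1e3)<20))):
    if m.sum(): print(nm,m.sum(),z[m].mean().round(4),'lat',np.percentile(lat[m],[1,99]).round(1))
st=(abs(z-.056)<.003)&dark&(abs(lat)<30)&~br&(lon<200)
k,l,S,ce=cv2.connectedComponentsWithStats(st.astype(np.uint8))
for i in range(1,k):
    if S[i,4]>100:
        m=l==i;r=cv2.minAreaRect((P[m][:,:2]*1000).astype(np.float32));C=np.array(r[0])/1e3-H0
        print('stop',S[i,4],np.round(r[1],1),round(r[2],1),'lat',(C@GX*1e3).round(2),'lon',(C@G*1e3).round(2))
E
python3 chk.py wrist8.png
```

```text
[ 0.50479817 -0.08823104  0.16712654] [-0.39020987  0.00528909 -0.6774388 ] 0.051401450411276584
(np.int64(1157), array([ 0.5104, -0.0662]), array([23., 22.]), 'slide', np.float64(0.1113), 'lat', np.float64(-0.0002))
bridge 5696 [531.7  20.4] [67.6 28.8] yaw -13.53 lat -0.09 lon -22.08
mid 3413 0.0586 lat [-14.1  14.1]
stop 1167 [ 9.5 48.7] 76.2 lat -0.19 lon -70.44
```

View pics/wrist8.png

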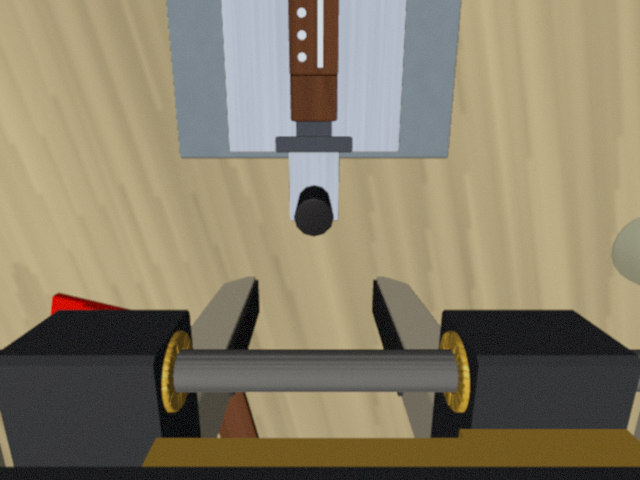

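The bridge sits on the rail at (314,60) with the near stop at (314,144) and the post at (314,212). Lateral offset is within 0.2 mm, yaw is −13.5°, and the near end has about 9.5 mm to spare. I'll push the post from behind with closed fingers, which keeps the gripper well clear of the dial.

>>> servo_tool(travel=[[-0.003,-0.01,0],[-0.007,-0.024,0],[-0.007,-0.024,-0.005],[-0.007,-0.024,-0.02],[-0.007,-0.024,-0.035],[-0.007,-0.024,-0.05],[-0.007,-0.024,-0.065],[-0.007,-0.024,-0.08],[-0.007,-0.024,-0.09],[-0.007,-0.024,-0.092],[-0.007,-0.024,-0.092]], turn=[[0,0,0],[0,0,0],[0,0,0],[0,0,0],[0,0,0],[0,0,0],[0,0,0],[0,0,0],[0,0,0],[0,0,0],[0,0,0]], gripper=[1,1,1,1,1,1,1,1,1,1,1], squeeze=20)

```text
t: 17.3
tcp_pos: [0.4976, -0.1084, 0.073]
tool_rot: [-3.14, -0.0, 1.333]
contact_force: [0.6, -0.0, 0.1]
opening: 0.0006
```

>>> servo_tool(travel=[[0.0009,0.0039,0],[0.0019,0.0078,0],[0.0028,0.0117,0],[0.0038,0.0155,0],[0.0045,0.0185,0],[0.0052,0.0214,0],[0.0059,0.0243,0],[0.0066,0.0272,0],[0.0073,0.0301,0]], turn=[[0,0,0],[0,0,0],[0,0,0],[0,0,0],[0,0,0],[0,0,0],[0,0,0],[0,0,0],[0,0,0]], gripper=[1,1,1,1,1,1,1,1,1])

```text
t: 18.05
tcp_pos: [0.5056, -0.079, 0.0739]
tool_rot: [3.141, 0.0, 1.332]
contact_force: [0.3, -1.9, 1.5]
opening: 0.0008
```

```bash
python3 - <<'E'
from h import *
s=snap('scene','scene9.png');print(handle(s));o=ctrl.observe();print(o['tcp_pos'],o['contact_force'],o['opening'],(o['tcp_pos'][:2]-H0)@G)
E
```

```text
(np.int64(40), array([ 0.5114, -0.0575]), array([24., 21.]), 'slide', np.float64(0.1026), 'lat', np.float64(-0.0013))
[ 0.50570178 -0.07838863  0.07387968] [0.73481723 0.85104273 0.17550378] 0.0006002639099976533 -0.12418093375452145
```

>>> servo_tool(travel=[[0.0005,0.0019,0],[0.0012,0.0049,0],[0.0021,0.0087,0],[0.0033,0.0136,0],[0.0045,0.0185,0],[0.0057,0.0233,0],[0.0069,0.0282,0],[0.0081,0.033,0],[0.0092,0.0379,0],[0.0104,0.0427,0],[0.0116,0.0476,0],[0.0128,0.0525,0]], turn=[[0,0,0],[0,0,0],[0,0,0],[0,0,0],[0,0,0],[0,0,0],[0,0,0],[0,0,0],[0,0,0],[0,0,0],[0,0,0],[0,0,0]], gripper=[1,1,1,1,1,1,1,1,1,1,1,1])

```text
t: 19.1
tcp_pos: [0.5184, -0.026, 0.0738]
tool_rot: [3.141, 0.0, 1.333]
contact_force: [0.9, -1.7, 0.8]
opening: 0.0004
```

>>> servo_tool(travel=[[0.0012,0.0049,0],[0.0024,0.0097,0],[0.0036,0.0146,0],[0.0047,0.0194,0],[0.0059,0.0243,0],[0.0071,0.0291,0],[0.0083,0.034,0],[0.0095,0.0389,0],[0.0107,0.0437,0],[0.0116,0.0476,0],[0.0123,0.0505,0],[0.0128,0.0525,0]], turn=[[0,0,0],[0,0,0],[0,0,0],[0,0,0],[0,0,0],[0,0,0],[0,0,0],[0,0,0],[0,0,0],[0,0,0],[0,0,0],[0,0,0]], gripper=[1,1,1,1,1,1,1,1,1,1,1,1])

```text
t: 20.1
tcp_pos: [0.531, 0.0265, 0.0737]
tool_rot: [-3.141, -0.0, 1.333]
contact_force: [0.4, -1.3, 0.8]
opening: 0.0006
```

```bash
python3 - <<'E'
from h import *
s=snap('scene','scene10.png');print(handle(s));o=ctrl.observe();print(o['tcp_pos'],o['contact_force'],(o['tcp_pos'][:2]-H0)@G,(o['tcp_pos'][:2]-H0)@GX)
E
```

```text
(np.int64(43), array([0.5383, 0.0466]), array([23., 24.]), 'slide', np.float64(-0.0049), 'lat', np.float64(0.0001))
[0.53097202 0.02673735 0.07364273] [ 0.44332129 -0.03685101  0.1512705 ] -0.016061995970933326 -0.0022863330866810232
```

>>> servo_tool(travel=[[0.0005,0.0019,0],[0.0012,0.0049,0],[0.0021,0.0087,0],[0.0031,0.0126,0],[0.004,0.0165,0],[0.005,0.0204,0],[0.0057,0.0233,0],[0.0064,0.0262,0],[0.0069,0.0282,0],[0.0072,0.0296,0],[0.0075,0.0306,0],[0.0077,0.0316,0]], turn=[[0,0,0],[0,0,0],[0,0,0],[0,0,0],[0,0,0],[0,0,0],[0,0,0],[0,0,0],[0,0,0],[0,0,0],[0,0,0],[0,0,0]], gripper=[1,1,1,1,1,1,1,1,1,1,1,1])

```text
t: 21.15
tcp_pos: [0.5386, 0.0577, 0.0736]
tool_rot: [-3.141, 0.0, 1.333]
contact_force: [-2.4, -1.1, -1.2]
opening: 0.0004
```

>>> servo_tool(travel=[[0.0001,0.0005,0],[0.0002,0.001,0],[0.0004,0.0015,0],[0.0005,0.0019,0],[0.0006,0.0024,0],[0.0007,0.0029,0]], turn=[[0,0,0],[0,0,0],[0,0,0],[0,0,0],[0,0,0],[0,0,0]], gripper=[1,1,1,1,1,1])

```text
t: 21.65
tcp_pos: [0.5388, 0.0587, 0.0736]
tool_rot: [-3.141, 0.003, 1.332]
contact_force: [-4.2, -12.3, 3.2]
opening: 0.0003
```

```bash
python3 - <<'E'
from h import *
s=snap('scene','scene11.png');print(handle(s));o=ctrl.observe();print(o['tcp_pos'],o['contact_force'],(o['tcp_pos'][:2]-H0)@G,(o['tcp_pos'][:2]-H0)@GX)
E
```

```text
None
[0.53883029 0.05860988 0.07363801] [ -5.1708966  -10.35694138   1.38917732] 0.016764572816039557 -0.002205817178873015
```

A steady force of 11–12 N shows the end stop is reached. I'll back off and look.

>>> servo_tool(travel=[[-0.0005,-0.0019,0],[-0.0014,-0.0058,0],[-0.0036,-0.0146,0],[-0.007,-0.029,0],[-0.01,-0.042,0.01],[-0.014,-0.058,0.03],[-0.018,-0.072,0.05],[-0.02,-0.082,0.07],[-0.02,-0.082,0.085],[-0.02,-0.082,0.09],[-0.02,-0.082,0.09]], turn=[[0,0,0],[0,0,0],[0,0,0],[0,0,0],[0,0,0],[0,0,0],[0,0,0],[0,0,0],[0,0,0],[0,0,0],[0,0,0]], gripper=[1,1,1,1,1,1,1,1,1,1,1])

```text
t: 22.62
tcp_pos: [0.5207, -0.0222, 0.1662]
tool_rot: [3.137, -0.001, 1.332]
contact_force: [0.0, 0.7, -0.4]
opening: 0.0003
```

```bash
python3 chk.py wrist12.png; python3 - <<'E'
from h import *
for n in('scene','side'):
    s=snap(n,n+'12.png');
    P=cloud(s); d=P[...,:2]-H0
    m=(abs(P[...,2]-.0895)<.004)&(abs(d@GX)<.03)&(d@G<.06)&(d@G>0)&(s['color'].max(-1)<90)
    q=(P[m][:,:2]*1000).astype(np.float32);print(n,m.sum(),(np.array(cv2.minAreaRect(q)[0])/1000-H0)@G if m.sum()>5 else '')
w=cv2.imread('pics/wrist12.png');a=cv2.imread('pics/scene12.png')[200:330,270:430]
cv2.imwrite('pics/f12.png',np.hstack([cv2.resize(w,(400,300)),cv2.resize(a,(369,300),interpolation=cv2.INTER_CUBIC)]))
E
```

```text
[ 0.52068424 -0.02218356  0.16620136] [ 0.01537115  0.69542908 -0.38483422] 0.0003262436919204029
(np.int64(190), array([0.5437, 0.0688]), array([ 4., 16.]), 'slide', np.float64(-0.0278), 'lat', np.float64(0.0001))
bridge 83 [549.   93.3] [53.9 22.3] yaw -15.35 lat -0.56 lon 52.91
stop 1106 [ 7.4 48.8] 76.4 lat 0.17 lon 77.06
scene 42 0.040091151329803454
side 27 0.03150902004699708
```

View pics/f12.png

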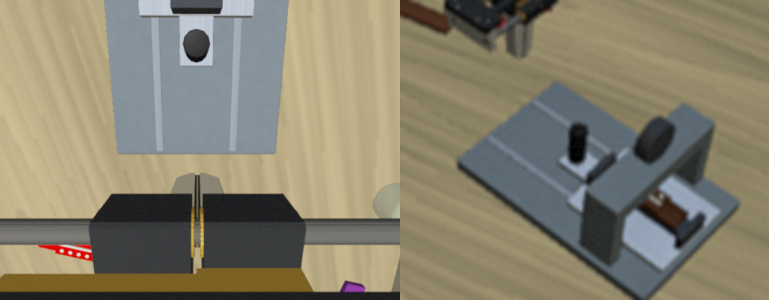

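The bridge is under the dial and the scene shows 150 mm of total travel, from −110 to +40 mm. I'll take one more look from higher and further forward to check the bridge's centring.

>>> servo_tool(travel=[[0,0,0.02],[0,0,0.04],[0,0,0.06],[0,0,0.08],[0.002,0.01,0.09],[0.006,0.025,0.09],[0.01,0.042,0.09],[0.013,0.055,0.09],[0.016,0.065,0.09],[0.016,0.065,0.09],[0.016,0.065,0.09]], turn=[[0,0,0],[0,0,0],[0,0,0],[0,0,0],[0,0,0],[0,0,0],[0,0,0],[0,0,0],[0,0,0],[0,0,0],[0,0,0]], gripper=[1,1,1,1,1,1,1,1,1,1,1])

```text
t: 23.68
tcp_pos: [0.5351, 0.0441, 0.2529]
tool_rot: [-3.14, 0.001, 1.334]
contact_force: [-0.5, 0.1, 1.1]
opening: 0.0006
```

```bash
python3 chk.py wrist13.png; python3 - <<'E'
from h import *
s=snap('scene','scene13.png'); P=cloud(s);c=s['color'].astype(int);d=P[...,:2]-H0;lat=d@GX*1e3;lon=d@G*1e3;z=P[...,2]
m=(z>.05)&(z<.064)&(abs(lat)<25)&(lon>70)&(lon<240)
b=m&(c[...,0]>c[...,2]+12); st=m&~b
for n,k in(('br',b),('stop',st)):
    if k.sum()>4: print(n,k.sum(),'lat',np.percentile(lat[k],[3,97]).round(1),'lon',np.percentile(lon[k],[1,99]).round(1),z[k].mean().round(4))
w=cv2.imread('pics/wrist13.png');a=cv2.imread('pics/scene13.png')[235:325,310:430]
cv2.imwrite('pics/f13.png',np.hstack([cv2.resize(w[:300],(400,188)),cv2.resize(a,(251,188),interpolation=cv2.INTER_CUBIC)]))
E
```

```text
[0.53511326 0.04410359 0.25287548] [-0.49736429  0.08875312  1.08207903] 0.0005921604414897523
(np.int64(62), array([0.5439, 0.0692]), array([ 4., 15.]), 'slide', np.float64(-0.0282), 'lat', np.float64(0.0002))
bridge 1684 [558.1 126.4] [85.2 28.3] yaw -13.04 lat 0.47 lon 87.23
wing near 16 0.0604 lat [-9.5  5.5]
wing far 354 0.0601 lat [-13.3  14.1]
mid 606 0.055 lat [-13.7  13.9]
stop 612 [ 9.  47.5] 76.4 lat -0.19 lon 79.0
br 132 lat [-11.4  13.7] lon [156.4 203.3] 0.056
stop 161 lat [-22.   22.4] lon [ 74.8 222.1] 0.0559
```

View pics/f13.png

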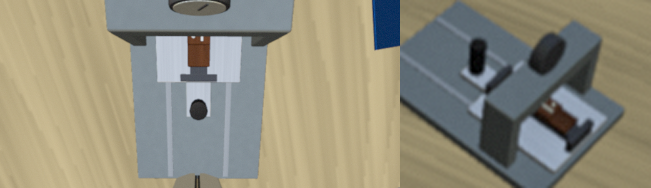

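```bash
python3 -c "
from h import *
ctrl.job_done(); print(ctrl.observe()['t'])"
```

```text
the job is handed in; nothing more can be done
the job is handed in; nothing more can be done
```

The job is done and handed in at about 24 s of the 67 s allowed, with nothing touching the gauge. I pulled the carriage to its outer stop and set the bridge down gently on the rail. I then pushed the carriage home by its post with closed fingers until the end stop pushed back at about 12 N, and backed off.

**Last checks**
- **Travel:** the scene camera shows the post moved 150 mm from all the way out to home. The side camera reads several millimetres off throughout, so I relied on the scene and wrist cameras.
- **Bridge across and along the rail:** it is centred across the rail to about 0.5 mm. Its far end is about 9 mm from the far stop, as it should be, measured against the stop's expected position.
- **Bridge yaw:** before the push it was within 0.2° of the rail. After the push the estimate was about 0.7° off, but that mask was partly contaminated.
- **Flatness:** the bridge looked flat in the last pictures, but I have no clean height reading of both wings at home because the portal hides part of it.

**What went differently**
- **Carriage start:** it was already about 38 mm out, so my first pull hit the outer stop early and the fingers slipped off the post. A second grip also slipped against that stop. The carriage was unharmed.
- **Other things on the bench:** I did not touch them on purpose, but I did not measure their positions again at the end.

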